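# Mark a batch of tissue cassettes and set them to dry

### The arm

A 6-joint arm with a two-finger parallel gripper is mounted at the origin on the work surface. World frame = base frame: x ahead of the robot, y to its left, z up, the work surface at z = 0. Lengths are in m, angles in degrees, forces in N, time in s.
With the tool pointing down it reaches from about 0.325 to 0.85 m from the base axis. Payload 15.5 kg.
Tool frame: the origin (TCP) lies midway between the tips of the shut fingers; the grasp point (between the pads) lies 19 mm behind it; y points along the fingers, x is the direction in which the jaws open and shut, and the axes are right-handed (so a half turn about y gives the same grasp; the last joint's range is limited). The gripper opens to 91 mm and grips with 3 to 60 N. Pads are 32 mm wide; open, the fingers measure 118 mm over their backs; the gripper's body (76 mm by 178 mm) begins 60 mm behind the grasp point.
Start: joints at [-72.451, 28.281, 77.091, -0, 74.628, -5.472], TCP at [0.244, -0.575, 0.214] pointing down, gripper open.
Joint ranges: [-166.48, 166.48], [-47.26, 123.95], [12.59, 153.08], [-70.14, 250.14], [6.76, 159.57], [-176.63, 176.63]. Speed limits (degrees/s): [108.29, 108.29, 147.25, 172.46, 172.46, 172.46].

### API

Orientations are given as a 3x3 rotation matrix whose columns are the frame's x, y, z axes.
In Python, from bench import ctrl gives the robot as it stands. The module is installed in compiled form; this text tells all that it offers. Calls block until the motion is done:
- ctrl.goto(position, orientation): joint-space move of the TCP to a pose.
- ctrl.move_l(position, vel=0.15, ori=None, contact_N=None): straight line of the TCP; ori=None keeps the orientation; vel is the mean speed in m/s. With contact_N (N) it stops when the force on the tool has changed by that much, and returns True; else False.
- ctrl.movej(angles): joint-space move.
- ctrl.command_gripper(opening): opening from 0.0 (shut) to 1.0 (fully open); the grip force is fixed at half the most; returns when the fingers have stopped.
- ctrl.sleep(seconds).
- ctrl.ik(position, orientation): joint angles nearest the present ones, or None.
- ctrl.read_camera(name): name is "side" or "top" or "wrist"; returns the picture (384x512x3 uint8, blue, green, red); there is no depth.
- ctrl.camera_params(name): a dict with "fx", "fy", "cx", "cy" (pixels), "pose" (4x4, takes a point from camera to world coordinates); the wrist camera has in their place "T_tool_cam" (4x4, takes a point from camera to tool coordinates, whose origin is the TCP and whose axes are the tool frame's). Camera axes: x right, y up, looking along -z (the intrinsics and any distortion apply to the point x, -y, -z); pixel columns grow to the right and rows downward; lengths in m; the calibration is good to about 2 mm. A picture is of the moment at which its call begins: read the wrist's pose just before it. camera_params takes no time and is no camera call.
A pose or a line that the arm cannot do raises ctrl.MotionError and nothing moves.
- ctrl.sign_off(): hands the job in, once; it reports no verdict.
Readings, each from a call of its own:
- ctrl.current_t(): time.
- ctrl.current_q(): joint angles.
- ctrl.current_dq(): joint speeds.
- ctrl.current_effort(): joint torques, N m.
- ctrl.current_tool_pos(): TCP position.
- ctrl.current_eef_rot(): TCP orientation.
- ctrl.current_contact_force(): force on the tool from outside, world axes, zero at the start.
- ctrl.current_wrist_torque(): the same for the moment, N m.
- ctrl.current_grip_width(): opening from 0.0 (shut) to 1.0 (fully open).
Only numpy, scipy, OpenCV 4.12 (cv2) and the standard library are available. Lean on these libraries where they do the work, as an engineer would, in place of code of your own. Each camera call takes 0.05 s, during which the arm holds its last target.

### The job

Lay every cassette from the white mat on the marker's sloped bed, each flat and squarely over its own window, long side up the slope. With all of them in place, press the red plunger right down to its stop, hold it there for a second, and let it come all the way up. Only then move every cassette to the warming plate, lying flat on its top, not stacked and not over its edges, and leave the bottle, jar and slide box where they stand.

Things in the scene. Friction and masses are not known exactly. Their poses are not given: they have to be found in the camera images.
- orange: A deep closed tissue cassette of orange plastic, 40 x 28 x 12 mm, 22 g (may vary 0.7 to 1.4 times), slotted alike on both faces, so either face may lie up. Origin at its centre; x along the 40 mm, y along the 28 mm, z along the 12 mm. Starts flat on the white mat; some colours are absent (None).
- yellow: A deep closed tissue cassette of yellow plastic, 40 x 28 x 12 mm, 22 g (may vary 0.7 to 1.4 times), slotted alike on both faces, so either face may lie up. Origin at its centre; x along the 40 mm, y along the 28 mm, z along the 12 mm. Starts flat on the white mat; some colours are absent (None).
- green: A deep closed tissue cassette of green plastic, 40 x 28 x 12 mm, 22 g (may vary 0.7 to 1.4 times), slotted alike on both faces, so either face may lie up. Origin at its centre; x along the 40 mm, y along the 28 mm, z along the 12 mm. Starts flat on the white mat; some colours are absent (None).
- blue: A deep closed tissue cassette of blue plastic, 40 x 28 x 12 mm, 22 g (may vary 0.7 to 1.4 times), slotted alike on both faces, so either face may lie up. Origin at its centre; x along the 40 mm, y along the 28 mm, z along the 12 mm. Starts flat on the white mat; some colours are absent (None).
- red: A deep closed tissue cassette of red plastic, 40 x 28 x 12 mm, 22 g (may vary 0.7 to 1.4 times), slotted alike on both faces, so either face may lie up. Origin at its centre; x along the 40 mm, y along the 28 mm, z along the 12 mm. Starts flat on the white mat; some colours are absent (None).
- window0 (a point): Centre of print window 0 (1 of 4 from the robot's left), on the marker's sloped bed: a bright green pane 28 x 16 mm in a dark frame 36 x 24 mm. z is the bed's outward normal, leaning 20 degrees from vertical towards the robot; x runs straight up the slope, away from the robot; y along the row, windows 66 mm apart. A cassette over it lies with its 40 mm side along x; friction keeps it there.
- window1 (a point): Centre of print window 1 (2 of 4 from the robot's left), on the marker's sloped bed: a bright green pane 28 x 16 mm in a dark frame 36 x 24 mm. z is the bed's outward normal, leaning 20 degrees from vertical towards the robot; x runs straight up the slope, away from the robot; y along the row, windows 66 mm apart. A cassette over it lies with its 40 mm side along x; friction keeps it there.
- window2 (a point): Centre of print window 2 (3 of 4 from the robot's left), on the marker's sloped bed: a bright green pane 28 x 16 mm in a dark frame 36 x 24 mm. z is the bed's outward normal, leaning 20 degrees from vertical towards the robot; x runs straight up the slope, away from the robot; y along the row, windows 66 mm apart. A cassette over it lies with its 40 mm side along x; friction keeps it there.
- window3 (a point): Centre of print window 3 (4 of 4 from the robot's left), on the marker's sloped bed: a bright green pane 28 x 16 mm in a dark frame 36 x 24 mm. z is the bed's outward normal, leaning 20 degrees from vertical towards the robot; x runs straight up the slope, away from the robot; y along the row, windows 66 mm apart. A cassette over it lies with its 40 mm side along x; friction keeps it there.
- bed: The marker's fixed grey sloped bed, 62 mm up the slope and 274 mm wide. Origin at the centre of its surface, axes as the windows' (z its normal, x up the slope); the window centres are midway up it. An aluminium lip 4 mm high bounds the low edge, 31 mm below the window centres. Surface 31 mm above the table at the low edge, 53 mm at the high.
- marker: The fixed white cassette marker, 185 (x) x 280 (y) mm, its base 22 mm high; origin under its centre on the table, x away from the robot, y to its left. The sloped bed is on the robot's side; behind it a housing 66 x 120 mm, 80 mm high (x from 25 to 91 mm), carries the plunger.
- plunger_top (a point): Centre of the top of the red plunger head, a flat disc 36 mm across and 12 mm thick, 130 mm above the table when up. It moves straight down.
- plunger (a joint): Travel of the plunger in m: 0 up, 0.020 at its stop. A spring pushes it back up: 2.4 N at the start of the stroke, about 10.5 N at the stop; it rises by itself when let go.
- plate: The fixed warming plate with a dark steel top on a white base, 190 (x) x 160 (y) mm, flat, top 14 mm above the table; origin under its centre on the table; a low white strip with a black dial runs along its -x edge. It and the mat change sides from start to start.
- mat: Thin fixed white receiving mat, 200 (x) x 150 (y) x 3 mm; origin under its centre.
- bottle: White reagent bottle with a red cap, 64 mm wide, 150 mm tall, a loose bystander; origin at the centre of its underside.
- jar: Glass jar with a yellow cap, 60 mm wide, 75 mm tall, a loose bystander; origin at the centre of its underside.
- slidebox: Open white slide box, 70 x 90 x 30 mm, a loose bystander; origin at the centre of its underside.
Not all that is in view belongs to the job. Of the things shaped like the blue, the blue one is meant.

How it is judged:
By the outcome, as a careful person would: the job done as asked, in the order asked, and still so for the second after the job is handed in, with the robot touching nothing.
Of orange, yellow, green, blue, red only 3 to 4 are there at a start; the rules pass over those that are not, and their reading is None.
At some moment in a run one of orange, yellow, green, blue, red may be knocked a few centimetres aside while the robot is not near it.
Once in a run the grip may slacken for a moment while it holds something.
It also fails if it takes over 210 s, if anything falls off the work surface, if the arm or the gripper's body presses on something with over 40 N, if the wrist force passes 120 N, or if a joint passes its speed limit or range.

## Working session

There is one attempt and no reset: what is moved stays moved. The work goes in short steps, each a Python script; the robot and the scene stay as the last script left them, time stands still between calls to the robot, and variables do not carry over. Pictures are saved under pics/ and viewed, and the job is handed in when it is done.

```bash
ls; mkdir -p pics; python3 - <<'E'
from bench import ctrl
import cv2
for n in ("top","side","wrist"):
    cv2.imwrite(f"pics/{n}0.png",ctrl.read_camera(n)); p=ctrl.camera_params(n)
    print(n,{k:(v.round(4).tolist() if hasattr(v,'round') and hasattr(v,'tolist') else v) for k,v in p.items()})
print(ctrl.current_t(),ctrl.current_tool_pos(),ctrl.current_eef_rot())
E
```

```text
pics
top {'fx': 498.691936701022, 'fy': 498.691936701022, 'cx': 260.3067866836115, 'cy': 194.42358501887728, 'pose': [[0.0076, 0.9955, -0.0942, 0.4255], [-1.0, 0.0075, -0.0013, 0.0349], [-0.0005, 0.0942, 0.9956, 1.5528], [0.0, 0.0, 0.0, 1.0]]}
side {'fx': 383.73392034890395, 'fy': 383.73392034890395, 'cx': 249.85358007743955, 'cy': 198.06085896342992, 'pose': [[-0.9962, 0.0769, -0.0416, 0.5102], [-0.0854, -0.7523, 0.6532, 0.6625], [0.0189, 0.6543, 0.756, 0.8211], [0.0, 0.0, 0.0, 1.0]]}
wrist {'fx': 339.8278635997587, 'fy': 339.8278635997587, 'cx': 257.28502663946017, 'cy': 189.23543243272232, 'T_tool_cam': [[1.0, 0.0001, 0.0005, 0.0009], [0.0004, 0.2556, -0.9668, -0.171], [-0.0002, 0.9668, 0.2556, 0.0704], [0.0, 0.0, 0.0, 1.0]]}
0.15 [ 0.24435241 -0.57494687  0.21347738] [[ 3.91065953e-01 -2.58387265e-04  9.20362621e-01]
 [-9.20362200e-01  8.86897327e-04  3.91066024e-01]
 [-9.17313628e-04 -9.99999573e-01  1.09025478e-04]]
```

View pics/top0.png

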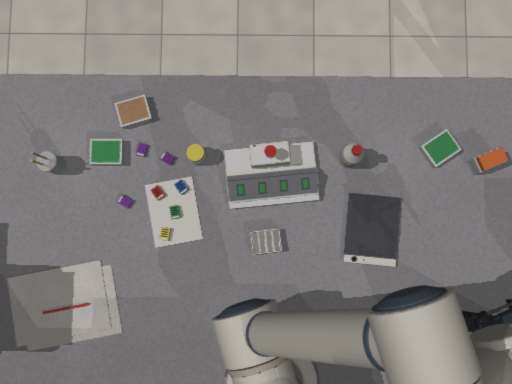

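View pics/side0.png

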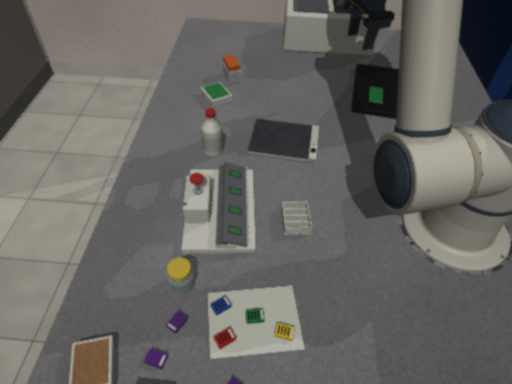

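View pics/wrist0.png

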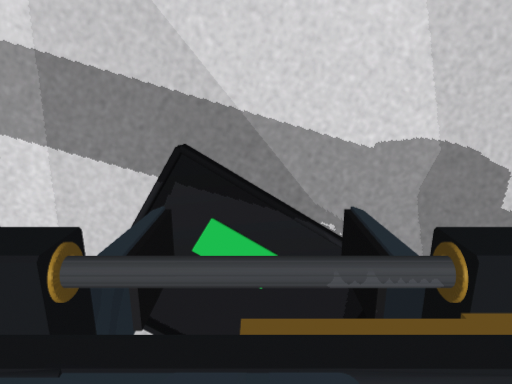

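The top view shows red (157,192), blue (181,186), green (175,212) and yellow (165,234) on the mat. Orange is absent, and the purple pieces are off the mat, so they are decoys. The marker is near (271,175), the plate at (372,230), and the plunger at (270,151). Next come coarse positions.

```bash
cat > h.py <<'E'
from bench import ctrl
import cv2, numpy as np
def cam(n):
    p=ctrl.camera_params(n)
    if n=='wrist':
        T=np.eye(4); T[:3,:3]=ctrl.current_eef_rot(); T[:3,3]=ctrl.current_tool_pos()
        T=T@np.array(p['T_tool_cam'])
    else: T=np.array(p['pose'])
    im=ctrl.read_camera(n)
    return im,(p['fx'],p['fy'],p['cx'],p['cy'],T)
def ray(K,uv):
    fx,fy,cx,cy,T=K; uv=np.atleast_2d(uv).astype(float)
    d=np.c_[(uv[:,0]-cx)/fx,-(uv[:,1]-cy)/fy,-np.ones(len(uv))]@T[:3,:3].T
    return T[:3,3],d
def onz(K,uv,z):
    o,d=ray(K,uv); return o+d*((z-o[2])/d[:,2])[:,None]
def onplane(K,uv,p,n):
    o,d=ray(K,uv); return o+d*(((p-o)@n)/(d@n))[:,None]
def proj(K,P):
    fx,fy,cx,cy,T=K; q=(np.atleast_2d(P)-T[:3,3])@T[:3,:3]
    return np.c_[cx+fx*q[:,0]/-q[:,2], cy-fy*q[:,1]/-q[:,2]]
HUE={'red':[(0,6),(174,180)],'orange':[(7,17)],'yellow':[(22,35)],'green':[(50,85)],'blue':[(100,122)]}
def mask(im,c,s=110,v=50):
    h=cv2.cvtColor(im,cv2.COLOR_BGR2HSV); m=0
    for a,b in HUE[c]: m=m|cv2.inRange(h,(a,s,v),(b,255,255))
    return m
def blobs(m,amin=15):
    m=cv2.morphologyEx(m,cv2.MORPH_CLOSE,np.ones((5,5),np.uint8))
    cs,_=cv2.findContours(m,cv2.RETR_EXTERNAL,cv2.CHAIN_APPROX_NONE)
    return sorted([c for c in cs if cv2.contourArea(c)>amin],key=cv2.contourArea,reverse=True)
E
python3 - <<'E'
from h import *
im,K=cam('top')
for c in HUE:
    for b in blobs(mask(im,c)):
        r=cv2.minAreaRect(b); print(c,np.round(r[0]),np.round(r[1],1),onz(K,r[0],0.015).round(3)[0])
for n,uv,z in [('plate',(372,229),.014),('mat',(174,212),.003),('plungertop',(271,152),.13),('jar',(196,153),.07),('bottle',(356,150),.15)]:
    print(n,onz(K,uv,z).round(3))
E
```

```text
red [270. 151.] [10.6 10.6] [0.709 0.008 0.015]
red [157. 192.] [12.2  8.4] [0.575 0.356 0.015]
red [357. 150.] [ 9. 10.] [ 0.714 -0.264  0.015]
red [ 65. 308.] [ 2.2 45.1] [0.22  0.626 0.015]
orange [492. 159.] [14.7 28.2] [ 0.688 -0.685  0.015]
yellow [195. 152.] [16. 16.] [0.703 0.242 0.015]
yellow [165. 232.] [ 8.7 10.2] [0.452 0.329 0.015]
green [441. 147.] [20.2 26.3] [ 0.724 -0.527  0.015]
green [105. 150.] [19. 26.] [0.705 0.523 0.015]
green [174. 210.] [8. 7.] [0.521 0.302 0.015]
green [305. 183.] [8. 4.] [ 0.608 -0.102  0.015]
green [262. 188.] [7. 4.] [0.593 0.032 0.015]
green [240. 190.] [7. 4.] [0.586 0.1   0.015]
green [283. 185.] [7.6 4.3] [ 0.6   -0.035  0.015]
blue [181. 186.] [10.8  8. ] [0.595 0.284 0.015]
plate [[ 0.467 -0.308  0.014]]
mat [[0.515 0.305 0.003]]
plungertop [[0.683 0.007 0.13 ]]
jar [[0.69  0.231 0.07 ]]
bottle [[ 0.687 -0.235  0.15 ]]
```

```bash
cat >> h.py <<'E'
def Rdown(th):  # tool z horizontal at angle th deg, y down
    z=np.array([np.cos(np.radians(th)),np.sin(np.radians(th)),0]); y=np.array([0,0,-1.]); x=np.cross(y,z)
    return np.c_[x,y,z]
E
python3 - <<'E'
from h import *
import pickle
R=Rdown(0); ctrl.goto([0.53,0.0,0.25],R)
im,K=cam('wrist'); cv2.imwrite('pics/wm.png',im); pickle.dump((im,K),open('wm.pkl','wb'))
th=30;R=Rdown(th); ctrl.goto(np.array([0.515,0.305,0.24])-0.04*R[:,2],R)
im,K=cam('wrist'); cv2.imwrite('pics/wmat.png',im); pickle.dump((im,K),open('wmat.pkl','wb'))
print(ctrl.current_t(),ctrl.current_q())
E
```

```text
3.7083 [ 2.44291768e+01  2.14551490e+01  8.45494270e+01 -1.84724677e-02
  7.39899032e+01  8.45533833e+01]
```

View pics/wm.png

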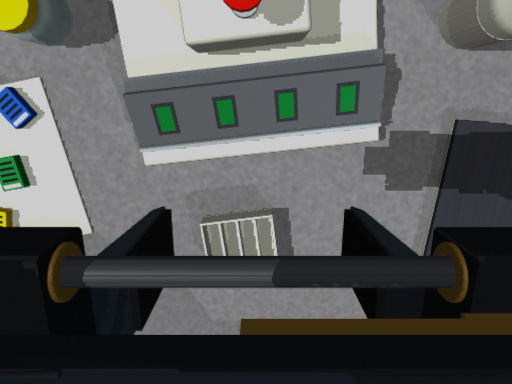

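View pics/wmat.png

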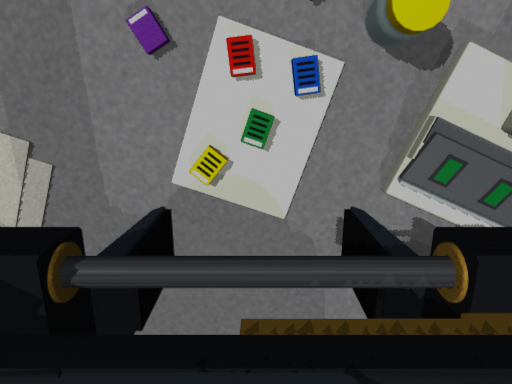

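The marker view shows four windows at (165,118), (226,112), (287,105) and (347,98). The mat view shows red (241,56), blue (306,76), green (257,128) and yellow (209,165), each with a pale strip at one short end. I'll zoom in.

```bash
python3 - <<'E'
from h import *
im=cv2.imread('pics/wmat.png')
a=cv2.resize(im[20:110,200:340],None,fx=5.5,fy=5.5,interpolation=cv2.INTER_CUBIC)
cv2.imwrite('pics/zb.png',a)
a=cv2.resize(im[100:200,170:300],None,fx=5.5,fy=5.5,interpolation=cv2.INTER_CUBIC)
cv2.imwrite('pics/za.png',a)
E
```

```text
(no output)
```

View pics/zb.png

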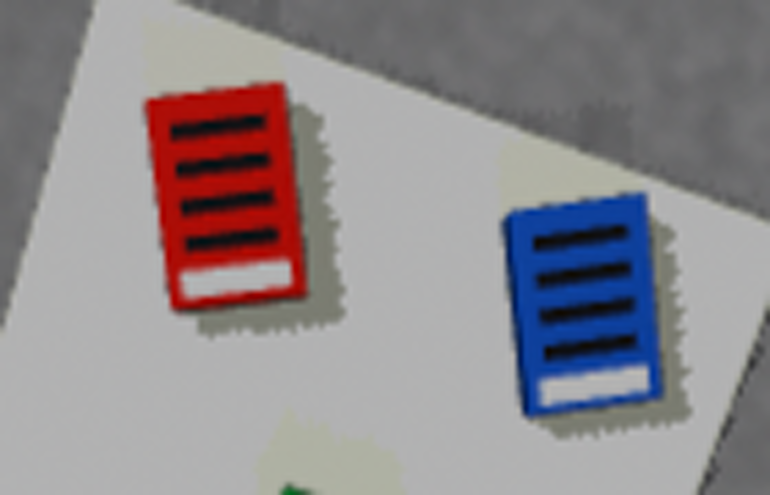

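View pics/za.png

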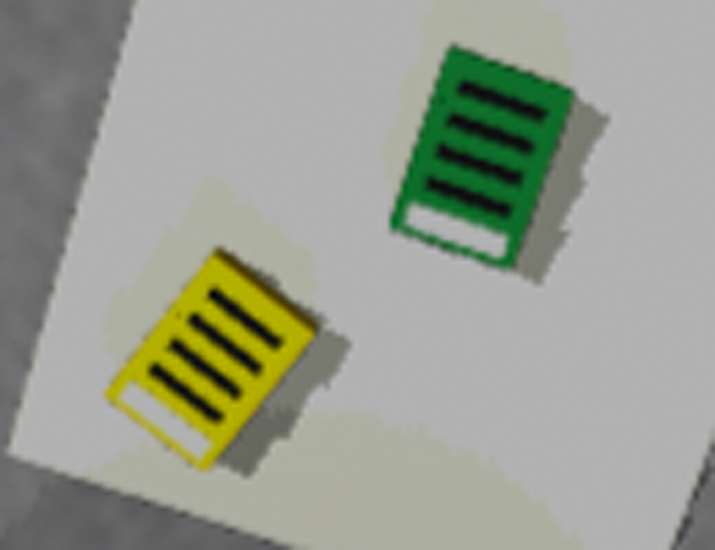

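```bash
cat >> h.py <<'E'
def cassettes(im,K,z=0.013,cols=('orange','yellow','green','blue','red'),tol=.010,near=None):
    S=4; big=cv2.resize(im,None,fx=S,fy=S,interpolation=cv2.INTER_CUBIC); out={}
    for c in cols:
        m=mask(big,c,120,40)
        m=cv2.morphologyEx(m,cv2.MORPH_CLOSE,np.ones((15,15),np.uint8))
        for b in blobs(m,300):
            uv=(b[:,0,:]+.5)/S-.5
            P=onz(K,uv,z)[:,:2]
            (x,y),(w,h),a=cv2.minAreaRect((P*1000).astype(np.float32))
            if abs(max(w,h)-40)<tol*1000 and abs(min(w,h)-28)<tol*1000:
                if w<h: a+=90
                out.setdefault(c,[]).append((x/1000,y/1000,(a+90)%180-90,max(w,h),min(w,h)))
    return out
E
python3 - <<'E'
from h import *
import pickle
im,K=pickle.load(open('wmat.pkl','rb'))
for c,v in cassettes(im,K).items(): print(c,np.round(v,3).tolist())
im,K=pickle.load(open('wm.pkl','rb'))
S=4; big=cv2.resize(im,None,fx=S,fy=S,interpolation=cv2.INTER_CUBIC)
W=[]
for b in blobs(mask(big,'green',120,40),1000):
    M=cv2.moments(b); uv=np.array([M['m10'],M['m01']])/M['m00']; uv=(uv+.5)/S-.5
    if uv[0]>130: W.append(onz(K,uv,.042)[0])
W=np.array(sorted(W,key=lambda p:-p[1])); print(W.round(4), np.linalg.norm(np.diff(W,axis=0),axis=1))
d=W[0]-W[3]; print('row yaw',np.degrees(np.arctan2(-d[0],d[1])))
h=cv2.cvtColor(im,cv2.COLOR_BGR2HSV)
b=blobs(mask(im,'red'))[0]; print(cv2.boundingRect(b))
for e in [(143,158),(144,163),(378,131),(378,138),(145,150)]: print(e,onz(K,e,.031)[0].round(4),onz(K,e,.035)[0].round(4))
E
```

```text
yellow [[0.447, 0.332, -9.268, 42.021, 28.313]]
green [[0.514, 0.303, 10.546, 39.745, 27.739], [0.584, 0.08, -5.258, 33.093, 18.096], [0.591, 0.009, -9.895, 34.345, 19.07]]
blue [[0.591, 0.285, 37.56, 39.93, 28.785]]
red [[0.573, 0.357, 36.475, 40.626, 28.057]]
[[ 0.5809  0.0986  0.042 ]
 [ 0.588   0.0328  0.042 ]
 [ 0.5951 -0.033   0.042 ]
 [ 0.6022 -0.0988  0.042 ]] [0.06619347 0.0662089  0.06618067]
row yaw 6.152389800312475
(223, 0, 38, 12)
(143, 158) [0.5354 0.1306 0.031 ] [0.5361 0.1292 0.035 ]
(144, 163) [0.5295 0.1299 0.031 ] [0.5302 0.1285 0.035 ]
(378, 131) [ 0.5661 -0.139   0.031 ] [ 0.5665 -0.1376  0.035 ]
(378, 138) [ 0.5582 -0.1397  0.031 ] [ 0.5587 -0.1383  0.035 ]
(145, 150) [0.5447 0.1274 0.031 ] [0.5453 0.1261 0.035 ]
```

Window spacing measures 66.2 mm against 66 given, and cassette sizes come out at about 40x28, so the measurements hold. Next I'll check that the placing poses are reachable, then pick the first cassette.

```bash
cat >> h.py <<'E'
W=np.array([[.5809,.0986,.042],[.588,.0328,.042],[.5951,-.033,.042],[.6022,-.0988,.042]])
YAW=6.15
mx=np.array([np.cos(np.radians(YAW)),np.sin(np.radians(YAW)),0]); my=np.array([-mx[1],mx[0],0])
s,c_=np.sin(np.radians(20)),np.cos(np.radians(20))
N=np.array([0,0,c_])-s*mx; UP=c_*mx+np.array([0,0,s])
RB=np.c_[-my,-N,UP]
ZG=.006
MATV=(np.array([.515,.305,.24])-.04*Rdown(30)[:,2],Rdown(30))
MARV=(np.array([.53,0,.25]),Rdown(0))
OPEN=.52
def look(V,tag):
    ctrl.goto(*V); im,K=cam('wrist'); cv2.imwrite(f'pics/{tag}.png',im); return im,K
def pick_flat(x,y,a,ztop=.003):
    R=Rdown(a); 
    ctrl.goto([x,y,.09],R)
    ctrl.command_gripper(OPEN)
    hit=ctrl.move_l([x,y,ztop+.003],vel=.1,contact_N=8)
    ctrl.command_gripper(0.0); g=ctrl.current_grip_width()
    z=ctrl.current_tool_pos()[2]
    ctrl.move_l([x,y,.11],vel=.2); print('pick hit',hit,'z',z,'grip',g,ctrl.current_grip_width(),'t',ctrl.current_t())
    return ctrl.current_grip_width()
def place_bed(i,off=0.003):
    p=W[i]+N*off
    ctrl.goto(p+N*.07,RB)
    g=ctrl.current_grip_width()
    if g<.2: print('lost',g); return False
    ctrl.move_l(p+N*.010,vel=.12)
    hit=ctrl.move_l(p-N*.003,vel=.03,contact_N=4)
    d=(ctrl.current_tool_pos()-p)@N
    ctrl.command_gripper(.45)
    ctrl.move_l(ctrl.current_tool_pos()+N*.08,vel=.2)
    print('place',i,'grip',g,'hit',hit,'d',d,'t',ctrl.current_t()); return True
E
python3 - <<'E'
from h import *
for i in range(4):
    for o in (.003,.08): print(i,o,np.round(ctrl.ik(W[i]+N*o,RB),0))
for p in [(.447,.332,-9.3),(.514,.303,10.5),(.591,.285,37.6),(.573,.357,36.5)]: print(np.round(ctrl.ik([p[0],p[1],.006],Rdown(p[2])),0))
im,K=cam('wrist'); d=cassettes(im,K,cols=('yellow','green','blue','red')); x,y,a=d['red'][0][:3]; print(d['red'])
pick_flat(x,y,a)
im,K=cam('wrist'); cv2.imwrite('pics/held.png',im)
E
```

```text
0 0.003 [  3.  33. 110.   3.  17.  84.]
0 0.08 [  3.  24. 110.   2.  26.  85.]
1 0.003 [ -5.  33. 110.  13.  17.  68.]
1 0.08 [ -6.  24. 110.   9.  26.  71.]
2 0.003 [-13.  34. 109.  19.  20.  54.]
2 0.08 [-14.  25. 109.  14.  28.  59.]
3 0.003 [-20.  35. 106.  23.  23.  44.]
3 0.08 [-21.  26. 106.  18.  31.  48.]
[ 30.  39.  98.  -0.  43. 130.]
[ 25.  41.  92.  -0.  47. 104.]
[21. 44. 83. -0. 53. 73.]
[27. 45. 80. -0. 55. 80.]
[(0.573359130859375, 0.3572981872558594, 36.453250885009766, 40.63002014160156, 28.069904327392578)]
pick hit False z 0.006404982665543898 grip 0.30444181536442744 0.3045334346816732 t 7.4417
```

View pics/held.png

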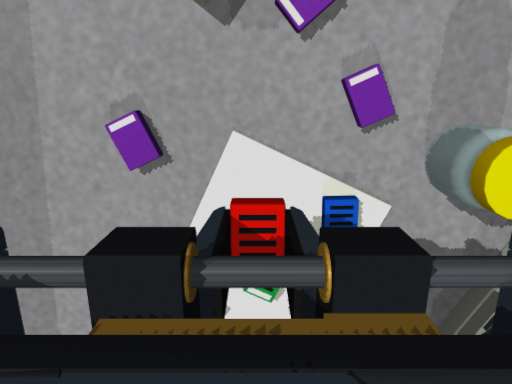

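Red is held squarely between the fingers at (258,225). I'll place it on window 3.

```bash
python3 - <<'E'
from h import *
place_bed(3)
im,K=look(MARV,'b1')
E
```

```text
place 3 grip 0.30087230247768837 hit True d -0.0005651339068701014 t 11.1917
```

View pics/b1.png

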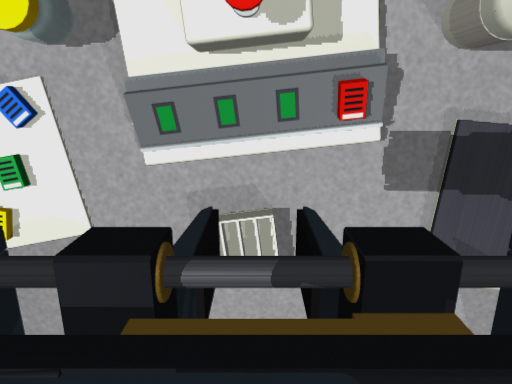

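Red lies on window 3 at (352,100). I'll measure its offset in bed coordinates.

```bash
cat >> h.py <<'E'
def on_bed(im,K,cols=('orange','yellow','green','blue','red'),h=.012):
    S=4; big=cv2.resize(im,None,fx=S,fy=S,interpolation=cv2.INTER_CUBIC)
    o0=W.mean(0)
    for c in cols:
        m=cv2.morphologyEx(mask(big,c,120,40),cv2.MORPH_CLOSE,np.ones((15,15),np.uint8))
        for b in blobs(m,300):
            P=onplane(K,(b[:,0,:]+.5)/S-.5,o0+N*h,N)-o0
            q=np.c_[P@UP,P@my]*1000
            (x,y),(w,hh),a=cv2.minAreaRect(q.astype(np.float32))
            if w<hh: a+=90; w,hh=hh,w
            a=(a+90)%180-90
            if w>31 and w<47 and 20<hh<34 and abs(x)<40 and abs(y)<140:
                i=int(np.argmin(abs((W-o0)@my*1000-y))); print('bed',c,'win',i,'dx %.1f dy %.1f ang %.1f size %.1f %.1f'%(x,y-((W-o0)@my)[i]*1000,a,w,hh))
E
python3 - <<'E'
from h import *
im,K=cam('wrist'); on_bed(im,K)
h,_=cam('top')
E
```

```text
bed red win 3 dx 2.4 dy -0.0 ang 0.1 size 43.8 30.7
```

The camera sees the upslope end and the inner side of the raised cassette. That accounts for the extra 3.8 and 2.7 mm, so the true offset is about (0.5, -1.3) mm, which is fine. I'll do the rest, finding each cassette again before picking it.

```bash
cat > go.py <<'E'
from h import *
import sys
def doone(c,i):
    im,K=look(MATV,f'm_{c}'); d=cassettes(im,K,cols=(c,))
    L=[v for v in d.get(c,[]) if v[1]>.18]
    if len(L)!=1: print('STOP',c,d); return False
    x,y,a,w,h=L[0]; print(c,np.round(L[0],3))
    if pick_flat(x,y,a)<.25: return False
    if not place_bed(i): return False
    im,K=look(MARV,f'b_{c}'); on_bed(im,K,('red','blue','yellow','green')); return True
for c,i in [a.split(':') for a in sys.argv[1:]]:
    if not doone(c,int(i)): break
E
python3 go.py blue:2
```

```text
blue [ 0.592  0.285 37.715 39.946 28.773]
pick hit False z 0.006409556552839847 grip 0.3043052501418582 0.3057625216533203 t 16.475
place 2 grip 0.30496975501217327 hit True d -0.0005672799207572534 t 19.7167
bed red win 3 dx 2.2 dy -0.0 ang -0.0 size 43.9 30.8
bed blue win 2 dx 2.2 dy -1.0 ang 0.0 size 43.8 28.8
```

```bash
python3 go.py green:1 yellow:0
```

```text
green [ 0.489  0.322 10.458 40.642 27.757]
pick hit False z 0.006379750631764672 grip 0.30845160366804075 0.30334257179339935 t 24.8333
place 1 grip 0.30043594386471945 hit True d -0.0005342375957467197 t 28.0
bed red win 3 dx 2.3 dy 0.1 ang -0.0 size 43.8 30.7
bed blue win 2 dx 2.2 dy -0.9 ang 0.0 size 43.8 28.8
bed green win 1 dx 2.2 dy -1.4 ang -0.2 size 43.4 28.6
yellow [  0.444   0.328 -22.051  42.036  28.708]
pick hit False z 0.006372899326145671 grip 0.30282031006482757 0.2996062646994498 t 33.4667
place 0 grip 0.30452447543060146 hit True d -0.0005789314741956005 t 36.4833
bed red win 3 dx 2.2 dy 0.1 ang -0.1 size 43.7 30.7
bed blue win 2 dx 2.2 dy -0.9 ang 0.1 size 43.9 28.9
bed yellow win 0 dx 0.5 dy -2.4 ang -0.0 size 44.1 31.0
bed green win 1 dx 2.2 dy -1.4 ang 0.0 size 43.5 28.5
```

View picture.

View pics/b_yellow.png

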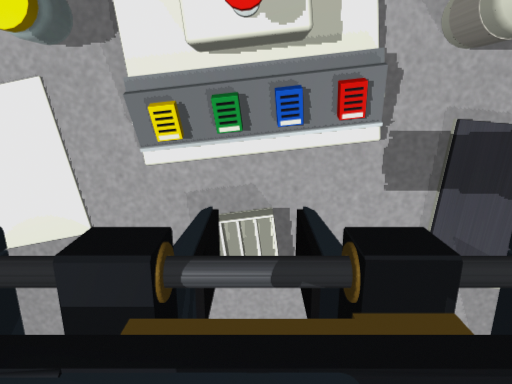

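All four cassettes are flat on windows 0 to 3: yellow (165,121), green (227,113), blue (290,106), red (352,99). Next I'll locate the plunger.

```bash
python3 - <<'E'
from h import *
ctrl.goto([.60,0,.30],Rdown(0)); ctrl.command_gripper(0.0)
im,K=cam('wrist'); cv2.imwrite('pics/pl.png',im)
for b in blobs(mask(im,'red',120,60),200):
    (u,v),r=cv2.minEnclosingCircle(b); P=onz(K,[(u,v),(u+r,v)],.13); print(u,v,r,P.round(4),np.linalg.norm(P[1]-P[0])*1000)
im,K=cam('top')
for b in blobs(mask(im,'red')):
    (u,v),r=cv2.minEnclosingCircle(b); 
    if 250<u<290: print('top',onz(K,(u,v),.13),r)
E
```

```text
245.8109893798828 82.66759490966797 19.052734375 [[ 0.6864  0.0097  0.13  ]
 [ 0.6863 -0.0086  0.13  ]] 18.26356501347338
336.0 156.5 19.293880462646484 [[ 0.6149 -0.081   0.13  ]
 [ 0.6149 -0.1005  0.13  ]] 19.527042333074025
507.1071472167969 80.0 16.466861724853516 [[ 0.6887 -0.2403  0.13  ]
 [ 0.6887 -0.256   0.13  ]] 15.745318956479355
```

View pics/pl.png

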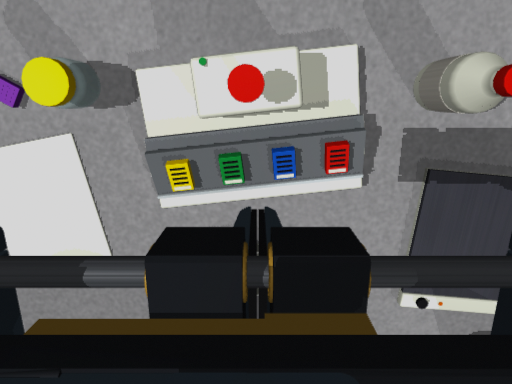

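The plunger head at (246,83) casts to (0.686, 0.010) with an 18.3 mm radius, against 18 given. Pressing it now.

```bash
python3 - <<'E'
from h import *
x,y=.6864,.0097
ctrl.goto([x,y,.16],Rdown(0)); f0=ctrl.current_contact_force()
print('f0',np.round(f0,1))
print(ctrl.move_l([x,y,.134],vel=.05), ctrl.current_contact_force()[2])
for z in (.125,.118,.113):
    ctrl.move_l([x,y,z],vel=.04); print(z,ctrl.current_tool_pos()[2].round(4),(ctrl.current_contact_force()-f0).round(1))
hit=ctrl.move_l([x,y,.105],vel=.015,contact_N=12)
print('hit',hit,ctrl.current_tool_pos()[2].round(4),(ctrl.current_contact_force()-f0).round(1))
E
```

```text
f0 [-0.8  0.1  1.7]
False 0.03699228537378227
0.125 0.1251 [ 3.3 -0.1  1.6]
0.118 0.1184 [ 2.6 -0.3  5.3]
0.113 0.1135 [1.9 0.3 5.9]
hit True 0.1103 [-2.6 -0.4  8.9]
```

```bash
python3 - <<'E'
from h import *
x,y=.6864,.0097
z=ctrl.current_tool_pos()[2]
for k in range(8):
    z-=.0005; ctrl.move_l([x,y,z],vel=.01); ctrl.sleep(.1); f=ctrl.current_contact_force()[2]
    print(round(z,4),ctrl.current_tool_pos()[2].round(4),f.round(1))
    if f>22: break
ctrl.sleep(1.4); print(ctrl.current_tool_pos()[2].round(4),ctrl.current_contact_force().round(1))
E
```

```text
0.1098 0.1107 9.5
0.1093 0.1103 11.4
0.1088 0.1102 17.5
0.1083 0.1101 22.7
0.1102 [-4.9 -0.3 21.2]
```

It stalls at z = 0.110 with the force climbing to 22 N, so it is at the stop, and I held it there 1.5 s. Now I'll release it and look.

```bash
python3 - <<'E'
from h import *
ctrl.move_l([.6864,.0097,.17],vel=.08); ctrl.goto([.60,0,.30],Rdown(0)); ctrl.sleep(.3)
im,K=cam('wrist'); cv2.imwrite('pics/pl2.png',im)
b=blobs(mask(im,'red',120,60),200)[1:]
for b in blobs(mask(im,'red',120,60),200):
    print(cv2.minEnclosingCircle(b))
on_bed(im,K,('red','blue','yellow','green'))
# plate view
V=(np.array([.467,-.308,.26])-.04*Rdown(-30)[:,2],Rdown(-30))
im,K=look(V,'plate'); import pickle; pickle.dump((im,K),open('plate.pkl','wb')); print(ctrl.current_t())
E
```

```text
((245.5, 82.5), 19.039531707763672)
((336.0, 156.5), 19.293880462646484)
((508.0, 80.0), 16.278919219970703)
bed red win 3 dx 3.5 dy -0.2 ang 0.1 size 46.4 30.5
bed blue win 2 dx 3.4 dy -1.1 ang 0.0 size 46.5 28.8
bed yellow win 0 dx 1.7 dy -2.4 ang -0.0 size 46.7 31.2
bed green win 1 dx 3.5 dy -1.5 ang 0.1 size 45.9 28.8
47.425
```

View pics/plate.png

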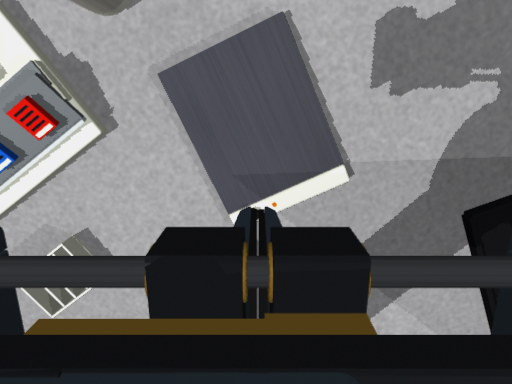

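View pics/pl2.png

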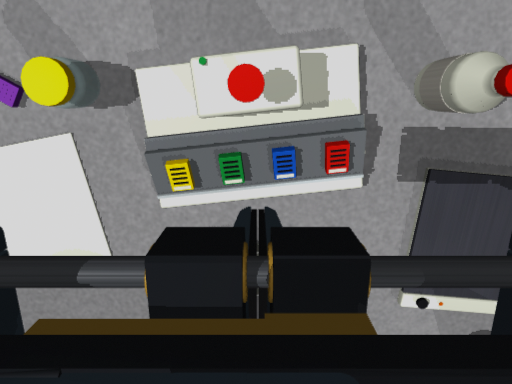

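The plunger shows at the same size as before, so it is fully up, and the cassettes haven't moved. The dark plate top has corners at about (159,74), (286,12), (348,163) and (230,213).

```bash
python3 - <<'E'
from h import *
import pickle
im,K=pickle.load(open('plate.pkl','rb'))
P=onz(K,[(159,74),(286,12),(348,163),(230,213),(353,177)],.014); print(P.round(4)); 
for i in range(4): print(np.linalg.norm(P[i]-P[(i+1)%4]).round(4))
print(P[:4].mean(0))
e=P[0]-P[3]; print(np.degrees(np.arctan2(e[1],e[0]))); e=P[1]-P[2]; print(np.degrees(np.arctan2(e[1],e[0])))
E
```

```text
[[ 0.5764 -0.2396  0.014 ]
 [ 0.5602 -0.3995  0.014 ]
 [ 0.3718 -0.3843  0.014 ]
 [ 0.3889 -0.2231  0.014 ]
 [ 0.3526 -0.3819  0.014 ]]
0.1607
0.189
0.1621
0.1882
[ 0.47431934 -0.3116145   0.014     ]
-5.037545636184547
-4.61561080890327
```

The dark top measures 161 x 189 mm, centred at (0.474, -0.312) with yaw -4.8°. Moving the cassettes now, starting with red.

```bash
cat > go2.py <<'E'
from h import *
import sys
PC=np.array([.474,-.3116]); PY=-4.8; t=np.radians(PY); px=np.array([np.cos(t),np.sin(t)]); py=np.array([-np.sin(t),np.cos(t)])
SL={'red':(42,-35),'blue':(42,35),'green':(-40,-35),'yellow':(-40,35)}
def one(c,i):
    im,K=look(MARV,f'r_{c}'); on_bed(im,K)
    p=W[i]+N*.0025
    ctrl.goto(p+N*.07,RB); ctrl.command_gripper(.45)
    print('hit',ctrl.move_l(p,vel=.1,contact_N=8))
    ctrl.command_gripper(0.); g=ctrl.current_grip_width(); print('grip',g)
    ctrl.move_l(p+N*.08,vel=.2); q=p+N*.08; q[2]=.2; ctrl.move_l(q,vel=.25)
    if ctrl.current_grip_width()<.25: print('LOST'); return False
    a,b=np.array(SL[c])/1000; xy=PC+a*px+b*py; R=Rdown(PY)
    ctrl.goto([*xy,.15],R); print('grip',ctrl.current_grip_width())
    ctrl.move_l([*xy,.026],vel=.15)
    h=ctrl.move_l([*xy,.013],vel=.03,contact_N=4); print('plate hit',h,ctrl.current_tool_pos()[2].round(4),'grip',ctrl.current_grip_width())
    ctrl.command_gripper(.5); ctrl.move_l([*xy,.15],vel=.25); print('t',ctrl.current_t()); return True
for c,i in [a.split(':') for a in sys.argv[1:]]:
    if not one(c,int(i)): break
E
python3 go2.py red:3; python3 - <<'E'
from h import *
V=(np.array([.474,-.3116,.26])-.04*Rdown(-30)[:,2],Rdown(-30))
im,K=look(V,'plate1'); print(cassettes(im,K,z=.024,cols=('red',)))
E
```

```text
bed yellow win 0 dx 0.8 dy -2.6 ang 0.1 size 44.1 31.0
bed green win 1 dx 2.4 dy -1.5 ang -0.1 size 43.6 28.6
bed blue win 2 dx 2.3 dy -1.1 ang -0.1 size 44.1 28.9
bed red win 3 dx 2.3 dy -0.1 ang 0.2 size 43.9 30.7
hit False
grip 0.30481034629908793
grip 0.30350065545148247
plate hit True 0.0168 grip 0.3040588387082323
t 55.9417
{'red': [(0.5134080200195312, -0.35153192138671874, -4.742454528808594, 41.01799774169922, 29.368480682373047)]}
```

View pics/plate1.png

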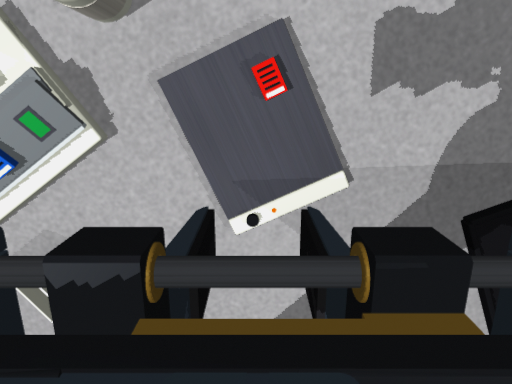

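Red lies flat on the plate at (270,78), well inside its edges. Doing the other three.

```bash
python3 go2.py blue:2 green:1 yellow:0; python3 - <<'E'
from h import *
V=(np.array([.474,-.3116,.26])-.04*Rdown(-30)[:,2],Rdown(-30))
im,K=look(V,'plate2'); print(cassettes(im,K,z=.024)); im,K=cam('top'); cv2.imwrite('pics/top_end.png',im); im,K=cam('side'); cv2.imwrite('pics/side_end.png',im)
E
```

```text
bed yellow win 0 dx 0.8 dy -2.5 ang -0.0 size 44.1 31.0
bed green win 1 dx 2.4 dy -1.5 ang -0.1 size 43.5 28.6
bed blue win 2 dx 2.4 dy -1.0 ang -0.1 size 44.0 28.8
hit False
grip 0.3053739049612945
grip 0.3040817624405587
plate hit True 0.0168 grip 0.3006038466254738
t 64.7083
bed yellow win 0 dx 0.7 dy -2.5 ang -0.2 size 44.1 31.1
bed green win 1 dx 2.3 dy -1.5 ang 0.2 size 43.6 28.6
hit False
grip 0.3051659088467957
grip 0.3038389648234856
plate hit True 0.0167 grip 0.30183712899896614
t 73.2667
bed yellow win 0 dx 0.8 dy -2.5 ang 0.0 size 44.1 31.1
hit False
grip 0.3010811007427053
grip 0.30311664831486546
plate hit True 0.0167 grip 0.3023944336022772
t 82.05
{'yellow': [(0.4358848571777344, -0.27484210205078125, -4.73883056640625, 42.35600662231445, 29.671777725219727)], 'green': [(0.43166806030273436, -0.34457156372070313, -4.585441589355469, 41.8302116394043, 28.838342666625977)], 'blue': [(0.51908837890625, -0.2817448425292969, -4.77154541015625, 40.99850082397461, 29.67901039123535)], 'red': [(0.5132146606445313, -0.35134613037109375, -4.8231201171875, 40.90929412841797, 29.219196319580078)]}
```

View pics/plate2.png

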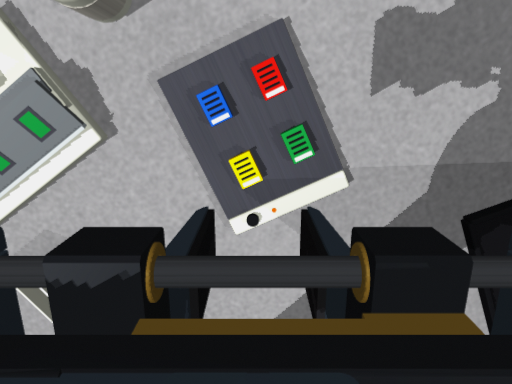

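View pics/side_end.png

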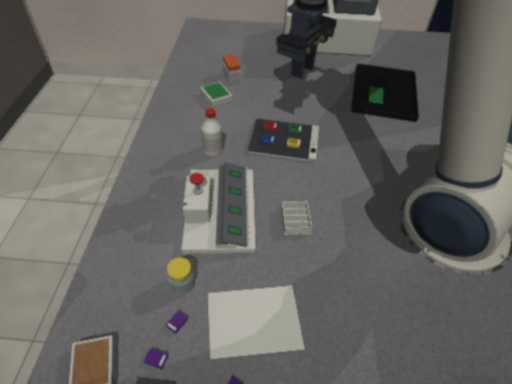

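All four lie flat and apart on the plate: red (269,77), blue (214,104), green (297,143), yellow (245,169). In the side view the bottle, jar and slide box are where they started. Handing in.

```bash
python3 -c "
from bench import ctrl
ctrl.sleep(.3); print(ctrl.sign_off(), ctrl.current_t())"
```

```text
the job is handed in; nothing more can be done
the job is handed in; nothing more can be done
```

The job is done and handed in at about 84 s of the 210 s allowed; orange was absent, and I left the purple look-alikes alone.

- **On the bed:** I laid yellow, green, blue and red on windows 0 to 3. After allowing for their visible sides, each was within about 2 mm of its window centre and within 0.2° of square.
- **Plunger:** I pressed it until it stalled at z = 0.110 with about 22 N, held it 1.5 s and let go. It then showed at its original size and place, so it was fully up, and the cassettes had not moved.
- **On the plate:** I moved all four to the plate in a 2 x 2 layout. The last pictures show them flat, unstacked and well inside the edges, with the bottle, jar and slide box where they started.
- **Surprises:** Green and yellow had shifted on the mat by the time I came to pick them (green by about 3 cm, yellow turned about 13°). I located each again first. I don't know whether yellow was knocked or touched while I picked green. I saw no grip slip.

No check failed. The raw bed measurements read 0.5 to 3.1 mm too large, which I put down to the visible cassette sides rather than tilt.

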